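# Set the unbalance weight of a vibratory finisher's motor to its red line

## Task

The vibratory bowl's motor leans in the service stand with its cover off and the clamp screw of its upper weight slackened. Turn that weight on the shaft by its clamping ear until its white pointer stands on the red line of the dial plate, then let go; the weight is stiff to turn, and the shaft and plate rock a little with it before the locking bolt holds them. Leave the cover, the spanner and the fitting where they lie.

Things in the scene. Friction and masses are not known exactly. Their poses are not given: they have to be found in the camera images.
- stand: Fixed orange service stand (base 270 x 240 x 12 mm) holding a blue ribbed motor, shaft end up. Origin: on the bench under the centre of the motor's flange (236 mm across), which is 205 mm above the bench. The shaft leans 35 degrees from vertical towards the stand's -x, away to the robot's right; the motor body goes down and back to +x. 'Height' below: along the shaft, outward from the flange.
- weight: Adjustable weight, 1.7 kg: dark iron half disc, radius 72 mm, height 31 to 51 mm, with a 58 mm hub (top at 71 mm) and a clamping ear. Origin: flange centre; z outward along the shaft, x to the white pointer (middle of the heavy half), ear along -x. Turns endlessly on the shaft with a stiff drag of 0.45 N m (9 to 12 N at the ear) and stays where left on it.
- pointer (a point): Tip of the weight's white pointer: 85 mm from the shaft axis, height 30 mm, just over the dial plate. Axes as weight. A white line 7 mm wide runs over the half disc and down its rim, and ends in a finger to this tip (87 mm).
- red_line (a point): Middle of the red line (26 x 7 mm, radial) on the aluminium dial plate (200 mm across, black marks each 15 degrees, top at height 28 mm): 85 mm from the axis, height 30 mm; coincides with pointer when set. The plate is keyed to the shaft, which turns easily (0.05 N m, may sag by gravity) but only 0.30 rad in all until it is stopped; from then on the weight turns relative to the plate.
- ear (a point): Grip point of the weight's clamping ear: 45 mm from the axis, height 58 mm. The ear is a block 30 mm wide (along weight's y), 20 to 70 mm from the axis, height 31 to 76 mm, dark slit on top, flat sides free above the dial plate; a clamp screw sticks out 6 mm each side at 56 to 66 mm from the axis, height 33 to 43 mm. Axes as weight.
- shaft_axis (a point): Point on the shaft axis at height 58 mm, level with ear; axes as weight. The steel shaft (28 mm thick) ends at height 92 mm. A brass locking bolt stands in the flange at the uphill edge, 109 mm from the axis, head top at height 42 mm; a fork on the dial plate's edge meets it after the 0.30 rad of play.
- cover: Bystander: the motor's teal cover, a cap 228 mm across and 96 mm high lying mouth down on the bench, left of the stand. Origin: centre of its underside.
- spanner: Bystander: steel spanner 190 mm long, lying on the bench right of the stand. Origin: underside, x along its length.
- fitting: Bystander: dark turned pipe fitting 42 mm across, 58 mm high, standing on the bench right of the stand. Origin: centre of its underside.

How it is judged:
At the end, for the whole second after the job is handed in: The white pointer's tip lies within 7 mm (5 degrees) of the middle of the red line on the dial plate and the weight is at rest (under 0.1 rad/s), let go; the cover, the spanner and the fitting have at no time been moved more than 20 mm (distance between pointer and red_line below 0.007 m and angular speed of weight below 0.1 rad/s); the robot touches nothing.
It fails at once if the cover is shoved or lifted by more than 20 mm (distance of cover from where it was at the start of the episode above 0.02 m).
It fails at once if the spanner is shifted by more than 20 mm (distance of spanner from where it was at the start of the episode above 0.02 m).
It fails at once if the fitting is shifted by more than 20 mm (distance of fitting from where it was at the start of the episode above 0.02 m).
It also fails if it takes over 64 s, if anything falls off the work surface, if the arm or the gripper's body presses on something with over 40 N, if the wrist force passes 120 N, or if a joint passes its speed limit or range.

## Robot

A 7-joint arm with a two-finger parallel gripper is mounted at the origin on the work surface. World frame = base frame: x ahead of the robot, y to its left, z up, the work surface at z = 0. Lengths are in m, angles in rad, forces in N, time in s.
With the tool pointing down it reaches from about 0.4 to 0.85 m from the base axis. Payload 10.4 kg.
Tool frame: the origin (TCP) lies on the centre line of the jaws, within the pads' length; the fingertips stand 22 mm ahead of it and the grasp point (between the pads) lies 3 mm ahead of it; z points along the fingers, y is the line along which they close (so a half turn about z gives the same grasp; the last joint's range is limited). The gripper opens to 87 mm and grips with 3 to 60 N. Pads are 19 mm wide; open, the fingers measure 117 mm over their backs; the gripper's body (75 mm by 190 mm) begins 51 mm behind the grasp point.
Start: joints at [1.171, 0.332, -0.065, 1.46, 0.022, 1.35, -0.088], TCP at [0.23, -0.581, 0.245] pointing down, gripper open.
Joint ranges: [-2.6, 2.6], [-0.5, 2.12], [-1.47, 1.34], [0.16, 2.42], [-1.27, 4.41], [0.06, 2.06], [-2.6, 2.6]. Speed limits (rad/s): [2.22, 2.22, 2.79, 2.79, 3.14, 3.14, 3.14].

## Interface

Orientations are given as a unit quaternion [x, y, z, w].
In Python, from bench import r, camrig, telemetry gives the robot as it stands (r), with the cameras (camrig) and the readings (telemetry).
- The arm moves only by the tool jog_arm, called by a JSON object that holds its "api" and its "payload", one argument or row to a line. Schema: {"type":"object","properties":{"segments":{"type":"object","properties":{"sx":{"type":"array","items":{"type":"number"},"minItems":1,"maxItems":12},"sy":{"type":"array","items":{"type":"number"},"minItems":1,"maxItems":12},"sz":{"type":"array","items":{"type":"number"},"minItems":1,"maxItems":12},"twist":{"type":"array","items":{"type":"number"},"minItems":1,"maxItems":12},"aperture":{"type":"array","items":{"type":"number"},"minItems":1,"maxItems":12}},"additionalProperties":false,"required":["sx","sy","sz","twist","aperture"]},"squeeze":{"type":"number"},"only":{"type":"string"},"quiet":{"type":"boolean"},"lines":{"type":"string"}},"required":["segments"],"additionalProperties":false}. segments is an object with one list for each field, all of the same length, 1 to 12, a row being the entries at one place: sx, sy, sz (the shift in shares of 0.4 m (1.0 is 0.4 m)), twist (a turn about the tool's z in parts of the range, where 1.0 means 4 rad), aperture (the finger opening in m); each row is the pose to reach, as a shift and turn from the pose commanded when the call began, along the tool's axes at that moment; what a row does not reach only later rows make up. A row lasts 1/10 s, in which the tool goes at most 0.05 m and 0.15 rad, less where a joint would pass 70% of its speed; a pose out of reach is approached as far as the arm can. The fingers move at their own pace and stop on an object; squeeze is the grip in N (left out, the last holds). Time passes only in rows, so rows that do not move let the fingers close. The tool returns the time, the measured TCP pose, the force, the opening and the grip force at its end. only (a regular expression) keeps the lines of the reply that match it, lines (a string "A,B") keeps lines A to B, and quiet returns only ok. No shift or turn number may pass 1 either way. Input that does not fit is refused with a message, and nothing moves.
- telemetry.read_state(): the state, without advancing time (a new reading comes with each control period).
- camrig.camera(name): name is "scene" or "top" or "wrist"; returns a dict with "img" (420x560x3 uint8, red, green, blue), "fx", "fy", "cx", "cy" (pixels), "pose" (4x4, takes a point from camera to world coordinates). Camera axes: x right, y down, z forward; pixel columns grow to the right and rows downward; lengths in m; the calibration is good to about 2 mm. A picture is of the moment at which its call begins. There is no depth.
- r.close_job(): hands the job in; it is judged then, once.
The state is a dict: "time": time; "joint_positions": joint angles; "joint_vel": joint speeds; "joint_torque": joint torques, N m; "ee_pos": TCP position; "eef_rot": TCP orientation; "ft_force": force on the tool from outside, world axes, zero at the start; "torque": the same for the moment, N m; "width": finger opening in m; "grip_force": force on a finger pad.
Only numpy, scipy, OpenCV 4.12 (cv2) and the standard library are available. Lean on these libraries where they do the work, as an engineer would, in place of code of your own. Each camera call takes 0.05 s, during which the arm holds its last target. There are 200 camera calls.

## Working session

There is one attempt and no reset: what is moved stays moved. The work goes in short steps, Python scripts to look and compute and a tool call to move; the robot and the scene stay as the last step left them, time stands still between calls to the robot, and variables do not carry over. Pictures are saved under pics/ and viewed, at most 10 in all, crops included, and the job is handed in when it is done.

```bash
ls; mkdir -p pics
```

Run:
```python
from bench import r, camrig, telemetry
import cv2,numpy as np
s=telemetry.read_state();print({k:np.round(v,3) for k,v in s.items()})
for n in("scene","top"):
    c=camrig.camera(n);cv2.imwrite(f"pics/{n}0.png",c["img"][:,:,::-1]);print(n,c["fx"],c["cx"],c["cy"],np.round(c["pose"],3).tolist())
    np.savez(f"{n}0.npz",**c)
```

```text
bench.py
pics
{'time': np.float64(0.0), 'joint_positions': array([ 1.171,  0.333, -0.065,  1.461,  0.022,  1.35 , -0.089]), 'joint_vel': array([-0.001, -0.   ,  0.001,  0.001,  0.001, -0.001, -0.001]), 'joint_torque': array([ 0.0000e+00, -6.2326e+01,  2.5000e-02, -3.8989e+01, -6.1000e-02,
        4.0000e-02,  0.0000e+00]), 'ee_pos': array([ 0.23 , -0.581,  0.244]), 'eef_rot': array([ 0.982,  0.187, -0.   , -0.001]), 'ft_force': array([-0.076,  0.156, -0.075]), 'torque': array([-0.016,  0.037,  0.022]), 'grip_force': np.float64(0.0), 'width': np.float64(0.087)}
scene 497.6428887326608 285.3548585288395 215.69361331932444 [[0.89, 0.316, -0.327, 0.961], [0.455, -0.647, 0.612, -0.704], [-0.018, -0.694, -0.72, 1.078], [0.0, 0.0, 0.0, 1.0]]
top 536.2184063039276 277.9978878605978 220.71731157055612 [[-0.018, -0.998, 0.065, 0.482], [-1.0, 0.017, -0.013, 0.062], [0.012, -0.065, -0.998, 1.589], [0.0, 0.0, 0.0, 1.0]]
```

View pics/scene0.png

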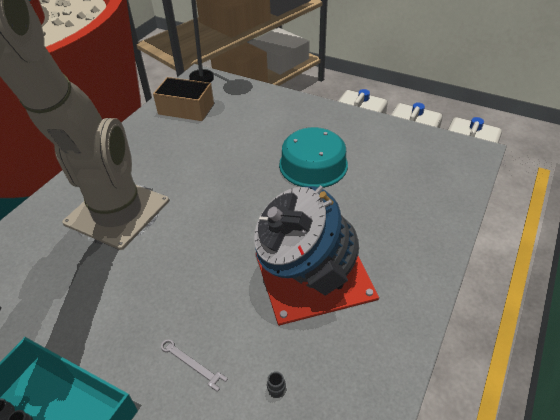

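View pics/top0.png

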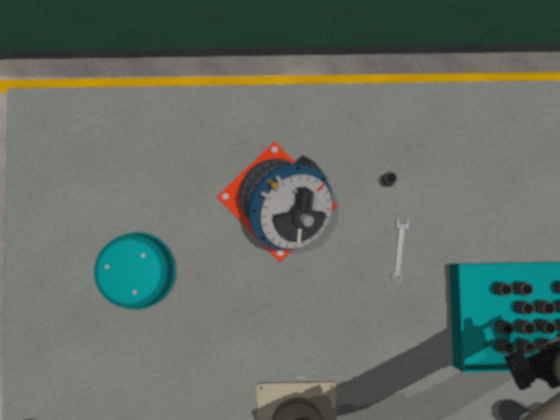

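The scene view shows the stand at about (305,235), the cover at (313,155), the spanner at (195,365) and the fitting at (276,383). In the top view the dial is at about (292,208), the bolt at (272,185), the red line at (320,188) and the pointer at (299,240). I'll enlarge both.

Run:
```python
import cv2,numpy as np
a=cv2.imread("pics/top0.png")[140:270,210:350];b=cv2.imread("pics/scene0.png")[175:325,245:385]
cv2.imwrite("pics/c0.png",np.hstack([cv2.resize(a,None,fx=2.8,fy=2.8*130/130,interpolation=2)[:364],cv2.resize(b,(392,420),interpolation=2)[:364]]))
```

```text
(no output)
```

View pics/c0.png

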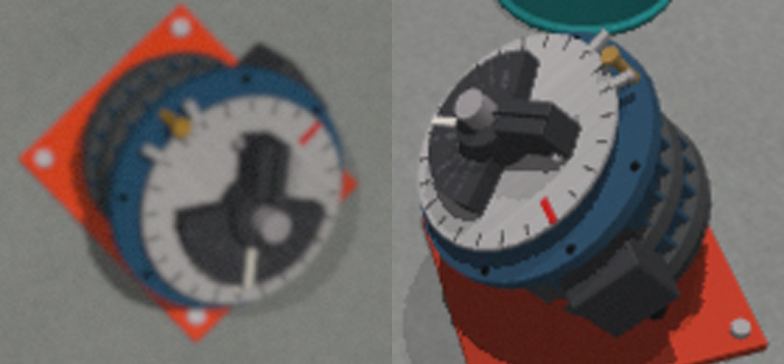

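Left: the shaft tip is at (275,226), the pointer tip at (248,286), the red line's middle at (312,133) and the bolt at (180,124). Right: shaft tip (472,103), pointer tip (432,121), red middle (548,211), bolt (609,53). Next I'll fit the stand pose and both angles.

Create h.py:
```python
import numpy as np
from scipy.optimize import least_squares
from scipy.spatial.transform import Rotation as R
S,C=np.sin(np.radians(35)),np.cos(np.radians(35))
def axes(yaw): return R.from_euler('z',yaw).as_matrix()@np.array([[C,0,-S],[0,1,0],[S,0,C]])  # cols uphill,e2,shaft
def pt(p,ang,rad,h): return np.array([p[0],p[1],.205])+axes(p[2])@np.array([rad*np.cos(ang),rad*np.sin(ang),h])
def proj(c,P):
    q=np.linalg.inv(c["pose"])@np.append(P,1); return np.array([c["fx"]*q[0]/q[2]+c["cx"],c["fy"]*q[1]/q[2]+c["cy"]])
```

Run:
```python
from h import *
t=dict(np.load("top0.npz"));s=dict(np.load("scene0.npz"))
T=lambda x,y:np.array([210+x/2.8,140+y/2.8]);U=lambda x,y:np.array([245+(x-392)/2.8,175+y/2.8])
F=[(t,T(275,226),lambda p:pt(p,0,0,.092)),(t,T(248,286),lambda p:pt(p,p[3],.087,.030)),(t,T(312,133),lambda p:pt(p,p[4],.085,.028)),(t,T(180,124),lambda p:pt(p,0,.109,.042)),
(s,U(472,103),lambda p:pt(p,0,0,.092)),(s,U(432,121),lambda p:pt(p,p[3],.087,.030)),(s,U(548,211),lambda p:pt(p,p[4],.085,.028)),(s,U(609,53),lambda p:pt(p,0,.109,.042))]
f=lambda p:np.concatenate([proj(c,q(p))-u for c,u,q in F])
o=min((least_squares(f,[.55,0,.8,a,b],loss='soft_l1') for a in(-2,0,2) for b in (-2,0,2)),key=lambda o:o.cost)
p=o.x;print(np.round(p,4),np.degrees(p[2:]).round(1));print(f(p).reshape(-1,2).round(1))
np.save("p.npy",p)
print("axes",axes(p[2]).round(3).tolist(),"axispt",pt(p,0,0,.058).round(3),"ear",pt(p,p[3]+np.pi,.045,.058).round(3))
```

```text
[0.6054 0.0079 0.7599 2.4832 4.7393] [ 43.5 142.3 271.5]
[[-0.1 -0.6]
 [-1.6  0.3]
 [-1.7 -0. ]
 [ 0.1  0.5]
 [-1.   0.4]
 [ 0.6  6.8]
 [-0.4  0.3]
 [ 0.1  0.3]]
axes [[0.594, -0.689, -0.416], [0.564, 0.725, -0.395], [0.574, 0.0, 0.819]] axispt [ 0.581 -0.015  0.253] ear [ 0.621 -0.015  0.273]
```

Add to h.py:
```python
def plan(p,phi,op=.055,xr=.048,hc=.052,L=.030,over=0):
    """vertical tool, y along horizontal push direction; trailing pad face touches ear's trailing face. returns TCP, az of y, min clearances"""
    A=axes(p[2]);O=np.array([p[0],p[1],.205]);a=A[:,2]
    ex=A@[np.cos(phi),np.sin(phi),0];ey=A@[-np.sin(phi),np.cos(phi),0]
    d=ey.copy();d[2]=0;d/=np.linalg.norm(d);w=np.array([-d[1],d[0],0])
    if ey[2]>0: c=O+ex*xr-ey*.015+a*.076; tip=c-[0,0,L]
    else: tip=O+ex*xr-ey*.015+a*hc
    tip=tip+d*over
    res=[]
    for lo,hi in((-.015,0),(op,op+.015)):
        m=9
        for t in(lo,hi):
            for s in(-.0095,.0095):
                q=A.T@(tip+d*t+w*s-O); m=min(m,q[2]-.028 if np.hypot(q[0],q[1])<.1 else 9)
        res.append(m*1e3)
    tcp=tip+d*op/2+[0,0,.022]
    return tcp,np.degrees(np.arctan2(d[1],d[0])),np.round(res,0)
```

Run:
```python
from h import *
t=dict(np.load("top0.npz"));s=dict(np.load("scene0.npz"))
T=lambda x,y:np.array([210+x/2.8,140+y/2.8]);U=lambda x,y:np.array([245+(x-392)/2.8,175+y/2.8])
F=[(t,T(275,226),lambda p:pt(p,0,0,.092)),(t,T(248,286),lambda p:pt(p,p[3],.087,.030)),(t,T(312,133),lambda p:pt(p,p[4],.085,.028)),(t,T(180,124),lambda p:pt(p,0,.109,.042)),
(s,U(472,103),lambda p:pt(p,0,0,.092)),(s,U(432,121),lambda p:pt(p,p[3],.072,.051)),(s,U(548,211),lambda p:pt(p,p[4],.085,.028)),(s,U(609,53),lambda p:pt(p,0,.109,.042))]
f=lambda p:np.concatenate([proj(c,q(p))-u for c,u,q in F])
o=least_squares(f,np.load("p.npy"));p=o.x;print(np.round(p,4),np.degrees(p[2:]).round(1));print(f(p).reshape(-1,2).round(1).tolist())
np.save("p.npy",p)
for L in(.03,.022):
  for ph in(-40,-30,-15,-5,5,20,40,60,80,95,105):
    q,az,m=plan(p,np.radians(ph),L=L);print(ph,q.round(3),az.round(0),m)
```

```text
[0.6056 0.0078 0.7591 2.4668 4.7342] [ 43.5 141.3 271.3]
[[-0.0, -0.6], [-2.1, 0.3], [-1.5, 0.0], [0.2, 0.5], [-1.0, 0.4], [0.2, 2.4], [-0.5, 0.5], [0.1, 0.4]]
-40 [ 0.615 -0.011  0.275] 99.0 [19. -4.]
-30 [ 0.611 -0.004  0.279] 108.0 [18.  1.]
-15 [0.604 0.006 0.284] 121.0 [18.  9.]
-5 [0.597 0.011 0.286] 129.0 [18. 15.]
5 [0.6   0.026 0.298] 138.0 [18. 21.]
20 [0.588 0.031 0.298] 150.0 [16. 28.]
40 [0.571 0.033 0.296] 168.0 [15. 37.]
60 [0.555 0.029 0.291] -172.0 [14. 47.]
80 [0.543 0.018 0.283] -149.0 [14. 54.]
95 [0.539 0.008 0.276] -130.0 [15. 55.]
105 [0.538 0.001 0.271] -118.0 [14. 52.]
-40 [ 0.615 -0.011  0.283] 99.0 [25.  3.]
-30 [ 0.611 -0.004  0.287] 108.0 [25.  8.]
-15 [0.604 0.006 0.292] 121.0 [25. 16.]
-5 [0.597 0.011 0.294] 129.0 [25. 22.]
5 [0.6   0.026 0.298] 138.0 [18. 21.]
20 [0.588 0.031 0.298] 150.0 [16. 28.]
40 [0.571 0.033 0.296] 168.0 [15. 37.]
60 [0.555 0.029 0.291] -172.0 [14. 47.]
80 [0.543 0.018 0.283] -149.0 [14. 54.]
95 [0.539 0.008 0.276] -130.0 [15. 55.]
105 [0.538 0.001 0.271] -118.0 [14. 52.]
```

The rows are not in the units I measure in: shifts go in shares of 0.4 m and turns go in shares of 4 rad. I convert before sending: 0.36 m / 0.4 = 0.9, -0.22 m / 0.4 = -0.55.

{"api": "jog_arm", "payload": {
  "segments": {"sx": [0,0,0,0.1,0.2,0.3,0.4,0.5,0.6,0.7,0.8,0.9],"sy": [0,0,0,-0.075,-0.1375,-0.205,-0.275,-0.3425,-0.4125,-0.48,-0.55,-0.6175],"sz": [-0.125,-0.25,-0.375,-0.4,-0.4,-0.4,-0.4,-0.4,-0.4,-0.4,-0.4,-0.4],"twist": [0,0,0,0,0,0,0,0,0,0,0,0],"aperture": [0.087,0.087,0.055,0.055,0.055,0.055,0.055,0.055,0.055,0.055,0.055,0.055]},
  "squeeze": 30
}}

```text
time: 1.3
ee_pos: [0.4744, -0.2171, 0.4045]
eef_rot: [0.982, 0.187, -0.0, 0.0]
ft_force: [1.3, -1.2, -0.3]
width: 0.0551
grip_force: 0.0
```

{"api": "jog_arm", "payload": {
  "segments": {"sx": [0.1,0.2,0.3,0.4,0.5,0.5125,0.5125,0.5125,0.5125],"sy": [-0.075,-0.1375,-0.2125,-0.275,-0.3475,-0.3525,-0.3525,-0.3525,-0.3525],"sz": [0,0,0,0,0,0,0,0,0],"twist": [0,0,0.0125,0.025,0.05,0.055,0.055,0.055,0.055],"aperture": [0.055,0.055,0.055,0.055,0.055,0.055,0.055,0.055,0.055]}
}}

```text
time: 2.2
ee_pos: [0.6122, -0.0143, 0.4048]
eef_rot: [0.997, 0.077, 0.0, 0.0]
ft_force: [0.6, -0.5, 0.2]
width: 0.0551
grip_force: 0.0
```

```bash
python3 -c "
from bench import r, camrig, telemetry
s=telemetry.read_state();print(s['joint_positions'].round(3),s['ee_pos'].round(4))"
```

```text
[ 0.331  0.322 -0.528  1.177  0.162  1.682 -1.572] [ 0.6122 -0.0143  0.4048]
```

To row units: 0.105 m / 0.4 = 0.2625, 0.0036 m / 0.4 = 0.009.

{"api": "jog_arm", "payload": {
  "segments": {"sx": [0.0088,0.0088,0.0088,0.0088,0.0088,0.0088],"sy": [0.009,0.009,0.009,0.009,0.009,0.009],"sz": [0.075,0.15,0.2,0.225,0.25,0.2625],"twist": [0,0,0,0,0,0],"aperture": [0.055,0.055,0.055,0.055,0.055,0.055]}
}}

```text
time: 2.8
ee_pos: [0.6166, -0.0161, 0.2996]
eef_rot: [0.997, 0.078, 0.0, 0.0]
ft_force: [0.5, 0.4, 0.7]
width: 0.0549
grip_force: 0.0
```

Run:
```python
from bench import r, camrig, telemetry
import cv2,numpy as np
a=camrig.camera("scene")["img"][165:285,235:385,::-1];b=camrig.camera("top")["img"][130:270,220:360,::-1]
cv2.imwrite("pics/d1.png",np.hstack([cv2.resize(a,(450,360),interpolation=2),cv2.resize(b,(350,350),interpolation=2)[:360] if 0 else cv2.resize(b,(350,360),interpolation=2)]))
```

```text
(no output)
```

View pics/d1.png

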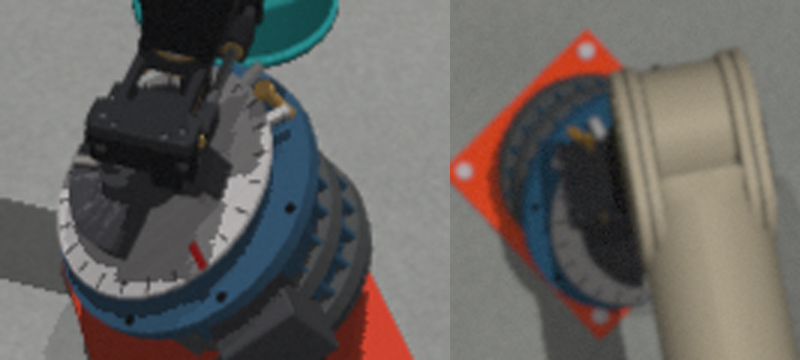

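The gripper straddles the ear and nothing touches. The pointer is hidden in both views. I'll go down the last 16 mm and work out the arc.

To row units: 0.016 m / 0.4 = 0.04, 0.011 m / 0.4 = 0.0275.

{"api": "jog_arm", "payload": {
  "segments": {"sx": [0,0,0,0],"sy": [0,0,0,0],"sz": [0.015,0.0275,0.04,0.04],"twist": [0,0,0,0],"aperture": [0.055,0.055,0.055,0.055]}
}}

```text
time: 3.3
ee_pos: [0.6163, -0.0154, 0.2827]
eef_rot: [0.997, 0.078, -0.001, -0.0]
ft_force: [-0.2, 0.5, -0.2]
width: 0.055
grip_force: 0.0
```

Add to h.py:
```python
def rows(phis,**k):
    from bench import r, camrig, telemetry
    s=telemetry.read_state();p=np.load("p.npy");M=R.from_quat(s["eef_rot"]).as_matrix();e=s["ee_pos"]
    az0=np.degrees(np.arctan2(M[1,1],M[0,1]))
    for ph in phis:
        q,az,m=plan(p,np.radians(ph),**k);D=M.T@(q-e);dt=(az-az0+90)%180-90
        print(ph,D.round(4),"turn",(-np.radians(dt)).round(3),m)
```

```bash
python3 -c "
from h import *
rows(range(-40,51,10),L=.023)"
```

```text
-40 [-0.0006 -0.0051  0.0009] turn 0.0 [25.  2.]
-30 [-0.0033 -0.0124 -0.0031] turn -0.16 [24.  7.]
-20 [-0.0071 -0.0195 -0.0065] turn -0.312 [24. 12.]
-10 [-0.0118 -0.0262 -0.0092] turn -0.459 [24. 18.]
0 [-0.0062 -0.0403 -0.0144] turn -0.602 [19. 19.]
10 [-0.0129 -0.0457 -0.0155] turn -0.745 [17. 23.]
20 [-0.0204 -0.0502 -0.0157] turn -0.892 [16. 28.]
30 [-0.0285 -0.0534 -0.015 ] turn -1.044 [15. 33.]
40 [-0.0369 -0.055  -0.0135] turn -1.204 [15. 37.]
50 [-0.0453 -0.055  -0.0111] turn -1.375 [14. 42.]
```

```bash
python3 -c "
from h import *
rows([-40,-30,-20,-10,-1],L=.023,xr=.056)"
```

```text
-40 [ 0.0064 -0.0037 -0.0026] turn 0.0 [25.  2.]
-30 [ 0.0036 -0.0123 -0.0071] turn -0.16 [24.  7.]
-20 [-0.0005 -0.0207 -0.0108] turn -0.312 [24. 12.]
-10 [-0.0057 -0.0287 -0.0137] turn -0.459 [24. 18.]
-1 [-0.0115 -0.0355 -0.0155] turn -0.588 [24. 23.]
```

To row units: -0.04 m / 0.4 = -0.1, -0.039 m / 0.4 = -0.0975, -0.6 rad / 4 = -0.15.

{"api": "jog_arm", "payload": {
  "segments": {"sx": [0.015,0.015,0.0125,0.01,0.005,0,-0.0075,-0.015,-0.0175,-0.02,-0.02],"sy": [-0.005,-0.01,-0.02,-0.03,-0.0425,-0.0525,-0.0625,-0.0725,-0.085,-0.0975,-0.1],"sz": [-0.005,-0.0075,-0.0125,-0.0175,-0.0225,-0.0275,-0.03,-0.035,-0.0363,-0.0375,-0.0375],"twist": [0,0,-0.02,-0.04,-0.06,-0.0775,-0.0975,-0.115,-0.1325,-0.15,-0.15],"aperture": [0.055,0.055,0.055,0.055,0.055,0.055,0.055,0.055,0.055,0.055,0.055]}
}}

```text
time: 4.4
ee_pos: [0.6029, 0.0213, 0.2993]
eef_rot: [0.929, 0.37, 0.0, 0.001]
ft_force: [-0.0, -7.4, 1.8]
width: 0.0553
grip_force: 3.0
```

```bash
python3 -c "
from h import *
rows(range(0,91,10),xr=.05)"
```

```text
0 [ 0.0038 -0.0009  0.001 ] turn -0.002 [19. 19.]
10 [ 0.0013 -0.0095 -0.0001] turn -0.145 [17. 23.]
20 [-0.0024 -0.0177 -0.0003] turn -0.291 [16. 28.]
30 [-0.0074 -0.0252  0.0005] turn -0.443 [15. 33.]
40 [-0.0136 -0.0317  0.0021] turn -0.604 [15. 37.]
50 [-0.0207 -0.0367  0.0045] turn -0.775 [14. 42.]
60 [-0.0286 -0.04    0.0078] turn -0.959 [14. 47.]
70 [-0.0368 -0.0414  0.0117] turn -1.154 [14. 51.]
80 [-0.0449 -0.0408  0.0161] turn -1.36 [14. 54.]
90 [-0.0525 -0.0384  0.021 ] turn 1.569 [15. 56.]
```

Contact is light (about 7 N), as expected. I'll push on to roughly 65°.

To row units: -0.04 m / 0.4 = -0.1, -0.0385 m / 0.4 = -0.0963, -0.96 rad / 4 = -0.24.

{"api": "jog_arm", "payload": {
  "segments": {"sx": [0.0075,0.0025,0,-0.005,-0.0125,-0.0175,-0.025,-0.0338,-0.0425,-0.0513,-0.0613,-0.0713],"sy": [-0.0125,-0.025,-0.035,-0.045,-0.055,-0.0625,-0.0725,-0.08,-0.0863,-0.0925,-0.0963,-0.1],"sz": [0,0,0,0,0,0.0013,0.0025,0.005,0.0075,0.0113,0.015,0.02],"twist": [-0.02,-0.0363,-0.055,-0.0725,-0.0925,-0.11,-0.13,-0.15,-0.1725,-0.1938,-0.2175,-0.24],"aperture": [0.055,0.055,0.055,0.055,0.055,0.055,0.055,0.055,0.055,0.055,0.055,0.055]}
}}

```text
time: 5.6
ee_pos: [0.5565, 0.0326, 0.2923]
eef_rot: [0.652, 0.758, 0.003, 0.002]
ft_force: [8.1, -0.3, 2.6]
width: 0.0551
grip_force: 4.6
```

Run:
```python
from h import *
rows(range(60,106,5),xr=.05)
from bench import r, camrig, telemetry
import cv2
print(telemetry.read_state()["joint_positions"].round(2))
a=camrig.camera("scene")["img"][165:285,235:385,::-1];b=camrig.camera("top")["img"][130:270,220:360,::-1]
cv2.imwrite("pics/d2.png",np.hstack([cv2.resize(a,(450,360),interpolation=2),cv2.resize(b,(350,360),interpolation=2)]))
```

```text
60 [-0.0016 -0.0021  0.0009] turn 0.005 [14. 47.]
65 [-0.0032 -0.006   0.0027] turn -0.092 [14. 49.]
70 [-0.0052 -0.0097  0.0047] turn -0.191 [14. 51.]
75 [-0.0076 -0.013   0.0068] turn -0.293 [14. 52.]
80 [-0.0103 -0.016   0.0091] turn -0.397 [14. 54.]
85 [-0.0133 -0.0186  0.0115] turn -0.503 [15. 55.]
90 [-0.0166 -0.0208  0.0139] turn -0.609 [15. 56.]
95 [-0.0201 -0.0226  0.0164] turn -0.716 [15. 55.]
100 [-0.0237 -0.0241  0.019 ] turn -0.821 [14. 54.]
105 [-0.0274 -0.0251  0.0216] turn -0.926 [14. 52.]
[ 0.53  0.24 -0.78  1.54  0.17  1.42 -0.12]
```

View pics/d2.png

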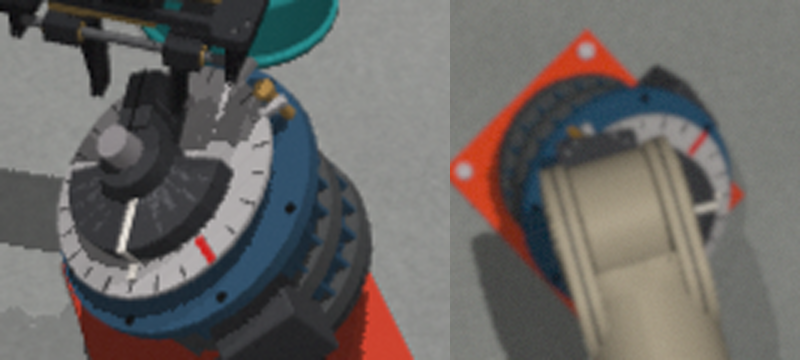

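The pointer and red line are both visible: in the scene panel the pointer tip is at (132,271) and the red middle at (205,250); in the top panel they are at (715,207) and (700,141).

Add to h.py:
```python
def ang(c,uv,rad,h):
    p=np.load("p.npy");g=np.radians(np.arange(0,360,.2));e=[np.linalg.norm(proj(c,pt(p,a,rad,h))-uv) for a in g];i=int(np.argmin(e));return round(np.degrees(g[i]),1),round(e[i],1)
```

Run:
```python
from h import *
t=dict(np.load("top0.npz"));s=dict(np.load("scene0.npz"))
print(ang(s,[279,255.3],.087,.030),ang(s,[303.3,248.3],.085,.028),ang(t,[326,210.5],.087,.030),ang(t,[320,184.8],.085,.028))
```

```text
(np.float64(233.2), np.float64(3.5)) (np.float64(277.4), np.float64(0.1)) (np.float64(223.6), np.float64(0.6)) (np.float64(275.2), np.float64(1.9))
```

To row units: -0.021 m / 0.4 = -0.0525, -0.0185 m / 0.4 = -0.0463, -0.6 rad / 4 = -0.15.

{"api": "jog_arm", "payload": {
  "segments": {"sx": [-0.0075,-0.0125,-0.0188,-0.025,-0.0325,-0.0413,-0.0413],"sy": [-0.015,-0.0238,-0.0325,-0.04,-0.0463,-0.0525,-0.0525],"sz": [0.0063,0.0113,0.0175,0.0225,0.0288,0.035,0.035],"twist": [-0.0225,-0.0475,-0.0725,-0.1,-0.125,-0.15,-0.15],"aperture": [0.055,0.055,0.055,0.055,0.055,0.055,0.055]}
}}

```text
time: 6.4
ee_pos: [0.5374, 0.0153, 0.2782]
eef_rot: [0.398, 0.917, 0.002, 0.002]
ft_force: [3.6, 5.5, 3.8]
width: 0.055
grip_force: 3.7
```

Run:
```python
from h import *
rows([88,90,92,95,98,100,105],xr=.05)
from bench import r, camrig, telemetry
import cv2
a=camrig.camera("scene")["img"][205:285,245:325,::-1];b=camrig.camera("top")["img"][160:240,280:360,::-1]
cv2.imwrite("pics/d3.png",np.hstack([cv2.resize(x,(400,400),interpolation=2) for x in(a,b)]))
```

```text
88 [-0.0017  0.0007 -0.001 ] turn 0.035 [15. 55.]
90 [-0.0024 -0.0007  0.    ] turn -0.007 [15. 56.]
92 [-0.003  -0.0021  0.001 ] turn -0.05 [15. 55.]
95 [-0.0042 -0.0042  0.0025] turn -0.114 [15. 55.]
98 [-0.0054 -0.0062  0.0041] turn -0.177 [15. 54.]
100 [-0.0063 -0.0074  0.0051] turn -0.219 [14. 54.]
105 [-0.0088 -0.0104  0.0077] turn -0.324 [14. 52.]
```

View pics/d3.png

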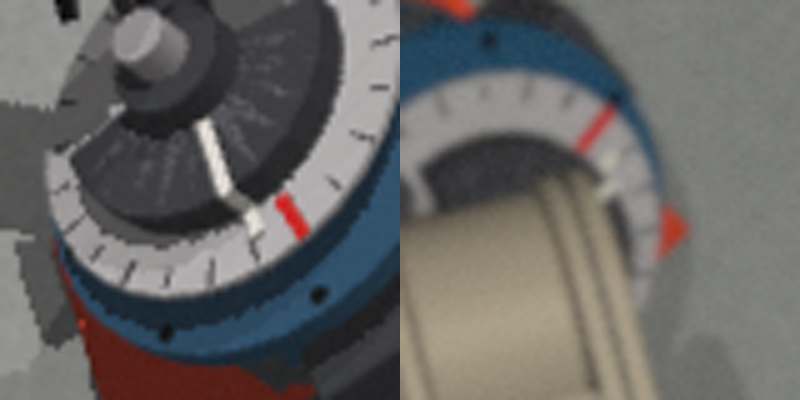

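The scene panel shows the pointer tip at (258,235) and the red middle at (292,216). In the top panel the pointer tip is at (612,160) and the red middle at (597,130).

Run:
```python
from h import *
t=dict(np.load("top0.npz"));s=dict(np.load("scene0.npz"))
print(ang(s,[296.4,252.2],.087,.030),ang(s,[303.4,248.2],.085,.028),ang(t,[322.4,192],.087,.030),ang(t,[319.4,186],.085,.028))
```

```text
(np.float64(265.8), np.float64(1.2)) (np.float64(277.6), np.float64(0.1)) (np.float64(261.4), np.float64(1.4)) (np.float64(274.2), np.float64(0.6))
```

To row units: -0.007 m / 0.4 = -0.0175, -0.0055 m / 0.4 = -0.0138, -0.22 rad / 4 = -0.055.

{"api": "jog_arm", "payload": {
  "segments": {"sx": [-0.0025,-0.005,-0.0075,-0.01,-0.01],"sy": [-0.005,-0.01,-0.0138,-0.0175,-0.0175],"sz": [0.0038,0.0075,0.01,0.0125,0.0125],"twist": [-0.015,-0.03,-0.0425,-0.055,-0.055],"aperture": [0.055,0.055,0.055,0.055,0.055]}
}}

```text
time: 7.0
ee_pos: [0.5352, 0.008, 0.2732]
eef_rot: [0.296, 0.955, 0.002, 0.002]
ft_force: [5.0, 6.4, 2.2]
width: 0.0551
grip_force: 4.2
```

Run:
```python
from h import *
from bench import r, camrig, telemetry
import cv2
a=camrig.camera("scene")["img"][205:285,245:325,::-1];b=camrig.camera("top")["img"][160:240,280:360,::-1]
cv2.imwrite("pics/d4.png",np.hstack([cv2.resize(x,(400,400),interpolation=2) for x in(a,b)]))
```

```text
(no output)
```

View pics/d4.png

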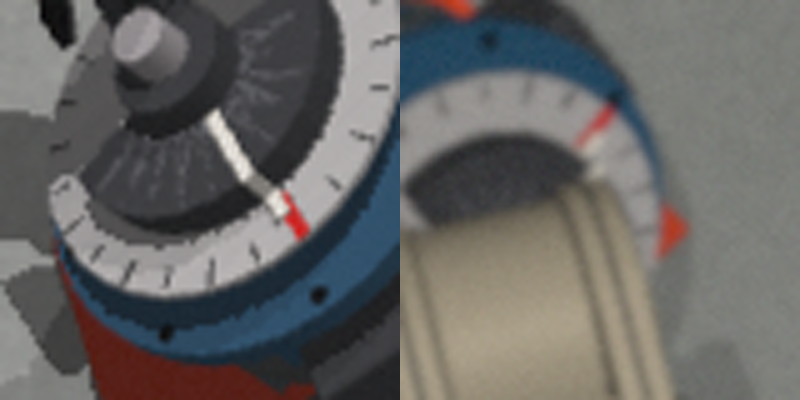

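The scene panel shows the pointer tip at about (283,219), overlapping the red line's near edge, with its middle at about (292,216). It is a few degrees short.

Run:
```python
from h import *
s=dict(np.load("scene0.npz"));p=np.load("p.npy")
print(ang(s,[245+283/5,205+219/5],.087,.030))
for a in(265.8,270,273,277.6): print(a,(proj(s,pt(p,np.radians(a),.087,.030))-[245,205])*5,(proj(s,pt(p,np.radians(a),.072,.051))-[245,205])*5)
```

```text
(np.float64(275.4), np.float64(0.9))
265.8 [260.25083105 240.79253071] [225.98485732 195.73836326]
270 [271.65948629 233.19373396] [235.41847087 189.36146621]
273 [279.63872462 227.27313961] [242.01777646 184.40527552]
277.6 [291.5329628  217.44212609] [251.85878525 176.1935277 ]
```

To row units: -0.16 m / 0.4 = -0.4, -0.002 m / 0.4 = -0.005, -0.06 rad / 4 = -0.015.

{"api": "jog_arm", "payload": {
  "segments": {"sx": [-0.0015,-0.003,-0.003,-0.003,-0.003,-0.003,-0.003,-0.003,-0.003,-0.003,-0.003],"sy": [-0.0025,-0.005,-0.005,0.01,0.0175,0.0175,0.0175,0.0175,0.0175,0.0175,0.0175],"sz": [0.0018,0.0038,0.0038,0.0038,-0.01,-0.05,-0.125,-0.225,-0.325,-0.4,-0.4],"twist": [-0.0075,-0.015,-0.015,-0.015,-0.015,-0.015,-0.015,-0.015,-0.015,-0.015,-0.015],"aperture": [0.055,0.055,0.055,0.055,0.065,0.065,0.065,0.065,0.065,0.065,0.065]}
}}

```text
time: 8.2
ee_pos: [0.5393, 0.0108, 0.4358]
eef_rot: [0.269, 0.963, 0.001, 0.003]
ft_force: [-0.2, 0.0, -0.5]
width: 0.0651
grip_force: 0.0
```

Run:
```python
from h import *
from bench import r, camrig, telemetry
import cv2
print(telemetry.read_state()["time"])
a=camrig.camera("scene")["img"][205:285,245:325,::-1];b=camrig.camera("top")["img"][160:240,280:360,::-1]
cv2.imwrite("pics/d5.png",np.hstack([cv2.resize(x,(400,400),interpolation=2) for x in(a,b)]))
```

```text
8.2
```

View pics/d5.png

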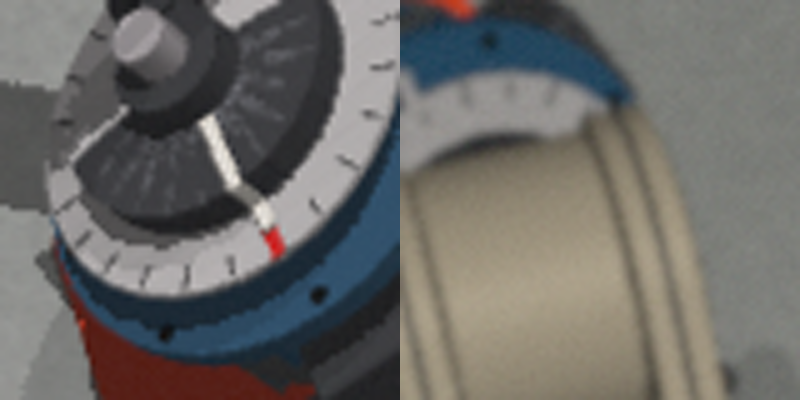

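The plate has sagged back with the weight. The pointer finger (266,229) now runs straight into the red line's outer end (279,254). I'll check this at higher zoom.

{"api": "jog_arm", "payload": {
  "segments": {"sx": [0,0,0,0,0,0],"sy": [0,0,0,0,0,0],"sz": [0,0,0,0,0,0],"twist": [0,0,0,0,0,0],"aperture": [0.065,0.065,0.065,0.065,0.065,0.065]},
  "quiet": true
}}

```text
ok
```

Run:
```python
from h import *
from bench import r, camrig, telemetry
import cv2
s=dict(np.load("scene0.npz"));p=np.load("p.npy")
im=camrig.camera("scene")["img"];a=cv2.resize(im[235:265,282:312,::-1],(600,600),interpolation=cv2.INTER_CUBIC);cv2.imwrite("pics/d6.png",a)
for n in(266,268,270,272,274): print(n,*[((proj(s,pt(p,np.radians(n),rr,h))-[282,235]+.5)*20).round() for rr,h in((.098,.028),(.072,.028),(.087,.030),(.075,.030),(.072,.051))])
```

```text
266 [347. 456.] [290. 275.] [313. 372.] [287. 289.] [176. 192.]
268 [372. 440.] [308. 263.] [335. 358.] [306. 276.] [194. 180.]
270 [397. 423.] [326. 251.] [357. 343.] [324. 264.] [212. 167.]
272 [421. 406.] [343. 238.] [378. 327.] [342. 250.] [229. 154.]
274 [445. 387.] [361. 225.] [399. 311.] [360. 236.] [247. 141.]
```

View pics/d6.png

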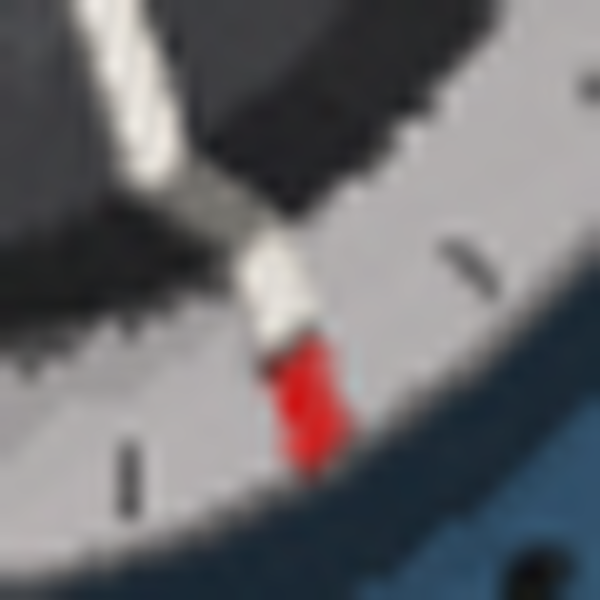

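The pointer's tip (293,350) runs straight into the red line's outer end (328,457), within about 1°. Nothing is touching and the weight is at rest, so I'll hand it in.

```bash
python3 -c "
from bench import r, camrig, telemetry
print(r.close_job())"
```

```text
the job is handed in; nothing more can be done
None
```

I turned the weight until its white pointer stood on the red line, to within about 1 degree in the last picture. I then let go, backed the gripper clear and handed the job in; no verdict came back. The cover, spanner and fitting were never approached.

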